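Sort the stripped gearbox parts into their trays

ROBOT

A 7-joint arm with a two-finger parallel gripper is mounted at the origin on the work surface. World frame = base frame: x ahead of the robot, y to its left, z up, the work surface at z = 0. Lengths are in mm, angles in degrees, forces in N, time in s.
With the tool pointing down it reaches from about 400 to 850 mm from the base axis. Payload 4.5 kg.
Tool frame: the origin (TCP) lies where the fingers leave the gripper's body, on its centre line; the fingertips stand 73 mm ahead of it and the grasp point (between the pads) lies 54 mm ahead of it; z points along the fingers, y is the line along which they close (so a half turn about z gives the same grasp; the last joint's range is limited). The gripper opens to 85 mm and grips with 20 to 120 N. Pads are 22 mm wide; open, the fingers measure 114 mm over their backs; the gripper's body (76 mm by 85 mm) begins 54 mm behind the grasp point. The pads swing forward as they close: fully open they stand 13 mm farther back than shut.
Start: joints at [-74.496, 39.483, -11.15, 89.685, 9.013, 51.709, -12.324], TCP at [146.599, 607.582, 303.917] pointing down, gripper open.
Joint ranges: [-172.22, 172.22], [-26.19, 119.32], [-84.43, 86.54], [7.71, 146.69], [-57.33, 237.33], [2.42, 119.75], [-152.13, 152.13]. Speed limits (degrees/s): [147.25, 147.25, 180, 180, 180, 180, 180].

INTERFACE

Orientations are given as [roll, pitch, yaw] about the fixed x, y, z axes, in that order (R = Rz(yaw) Ry(pitch) Rx(roll)).
In Python, from cell import manip, eyes, models gives the robot as it stands. The module is installed in compiled form; this text tells all that it offers.
- The arm moves only by the shell command python3 -m crank 'ROWS' [FORCE]. ROWS is JSON, a list of rows, each an object of numbers: "wx", "wy", "wz": the turn, a rotation vector about the world's x, y, z in rad; "tx", "ty", "tz": the shift along the world's x, y, z in cm; "fingers": the opening, from 0 (shut) to 1 (fully open). In form: [{"wx": .., "wy": .., "wz": .., "tx": .., "ty": .., "tz": .., "fingers": ..}, ...]. A call has 1 to 8 rows; each row shifts and turns the commanded pose from where the row before left it; what a row does not reach is not made up. A row lasts 1/8 s, in which the tool goes at most 62.5 mm and 10.7 degrees, less where a joint would pass 70% of its speed; a pose out of reach is approached as far as the arm can. A call is refused whole if a number of a shift passes 6.25 or a number of a turn 0.188, either way. A call with a gripper value outside its range is refused whole. The fingers move at their own pace and stop on an object; FORCE is the grip in N (left out, the last holds). Time passes only in rows, so rows that do not move let the fingers close. It gives the time, the measured TCP pose, the force, the opening and the grip force at its end, in the units of the state.
- manip.state(): the state, without advancing time (a new reading comes with each control period).
- eyes.snapshot(name): name is "scene" or "top" or "wrist"; returns the picture (400x640x3 uint8, red, green, blue); there is no depth.
- eyes.calibration(name): a dict with "fx", "fy", "cx", "cy" (pixels), "R" (3x3) and "t" (3): a world point X has camera coordinates R X + t; the wrist camera has in their place "mount" (4x4, takes a point from camera to tool coordinates, whose origin is the TCP and whose axes are the flange's). Camera axes: x right, y down, z forward; pixel columns grow to the right and rows downward; lengths in mm; the calibration is good to about 2 mm. A picture is of the moment at which its call begins: read the wrist's pose just before it. calibration takes no time and is no camera call.
- manip.finish_job(): hands the job in; it is judged then, once.
Trained networks look in the newest picture that a camera, given by its name, has taken for a name from the list of things; names that differ only in an ending like _2 or _b are one class to them, and where a whole thing is asked for, a point or a joint stands for the part that bears it (a point fixed in the world has none). Each returns a list of dicts, best first, with "p" (0 to 1); they miss things now and then, are a little off and sometimes report something else, mostly with a low value. They report only what shows in the picture. A call takes as long as a camera call. They do not tell look-alikes from the thing itself.
- models.recognise(camera, thing): "extent" ([centre column, centre row, width, height] in pixels, round what is visible of it).
- models.silhouettes(camera, thing): "mask" (400x640 bool, what is visible of it) and "extent" ([centre column, centre row, width, height] in pixels, round what is visible of it).
The state is a dict: "t": time; "joints": joint angles; "joint_velocities": joint speeds; "effort": joint torques, N m; "eef_pos": TCP position; "tool_rot": TCP orientation; "contact_force": force on the tool from outside, world axes, zero at the start; "ft_torque": the same for the moment, N m; "width": finger opening in mm; "grasp_force": force on a finger pad.
Only numpy, scipy, OpenCV 4.12 (cv2) and the standard library are available. Lean on these libraries where they do the work, as an engineer would, in place of code of your own. Each camera call takes 0.05 s, during which the arm holds its last target. There are 200 camera calls.

TASK

Sort the five gearbox parts that lie loose on the lift table into the three steel trays, each with its own kind: both gears into the tray that already holds a gear, both ball bearings into the tray with the bearing, and the hex nut into the tray with the nuts. Each part must end lying flat on the floor of its tray, not on top of another part or leaning on the wall; set the parts down rather than dropping them, and leave the grease tub and the piston standing where they are.

Things in the scene. Friction and masses are not known exactly. Their poses are not given: they have to be found in the camera images.
- gear_large: Larger loose steel spur gear, lying flat on the table: 20 teeth, 56 mm across the teeth, 18 mm thick, with a 22 mm splined bore, about 0.24 kg. Origin at its centre, 9 mm above what it lies on; z is its axis; its yaw does not matter.
- gear_small: Smaller loose steel spur gear, lying flat: 16 teeth, 44 mm across the teeth, 16 mm thick, 18 mm splined bore, about 0.13 kg. Origin at its centre, 8 mm above what it lies on; z is its axis.
- bearing_large: Larger loose ball bearing, lying flat: smooth outer ring of 52 mm diameter, 15 mm thick, 20 mm bore, balls visible between the rings, about 0.14 kg. Origin at its centre, 7.5 mm above what it lies on; z is its axis.
- bearing_small: Smaller loose ball bearing, lying flat: smooth outer ring of 42 mm diameter, 14 mm thick, 15 mm bore, about 0.08 kg. Origin at its centre, 7 mm above what it lies on; z is its axis.
- hex_nut: Loose steel hexagon nut, lying flat: 30 mm across the flats (34.6 mm across the corners), 15 mm thick, 19 mm bore, about 0.06 kg. Origin at its centre, 7.5 mm above what it lies on; z is its axis; one pair of flats faces its +y and -y, the others follow at 60 degree steps.
- tray_gears: Fixed dark steel tray, 215 mm (its x, pointing roughly away from the robot) x 130 mm outside, 26 mm high, walls 3 mm, floor 4 mm thick. Origin at the centre of its underside; z up. The three trays are alike, in any order side by side, known by what lies in them: here, at the +x end, a loose 50 mm gear (centre x = +72 mm, y = 0); floor empty from the near wall to x = +40 mm.
- tray_bearings: Fixed dark steel tray, 215 mm (its x, pointing roughly away from the robot) x 130 mm outside, 26 mm high, walls 3 mm, floor 4 mm thick. Origin at the centre of its underside; z up. The three trays are alike, in any order side by side, known by what lies in them: here, at the +x end, a loose 47 mm bearing (centre x = +73 mm, y = 0); floor empty from the near wall to x = +40 mm.
- tray_nuts: Fixed dark steel tray, 215 mm (its x, pointing roughly away from the robot) x 130 mm outside, 26 mm high, walls 3 mm, floor 4 mm thick. Origin at the centre of its underside; z up. The three trays are alike, in any order side by side, known by what lies in them: here, at the +x end, two loose nuts (x = +74 mm, y = +28 and -30 mm); floor empty from the near wall to x = +40 mm.
- grease_tub: Bystander: round white plastic tub of grease with a grey lid, 72 mm diameter, 50 mm high, standing loose among the parts. Origin at the centre of its underside; z up.
- piston: Bystander: aluminium piston standing crown up, 54 mm diameter, 46 mm high, loose among the parts. Origin at the centre of its underside; z up.
Mind the look-alikes: they are no part of the job. What is shaped like the bearing_small but purple is not meant.

How it is judged:
By the outcome, as a careful person would: the job done as asked, in the order asked, and still so for the second after the job is handed in, with the robot touching nothing.
It also fails if it takes over 125 s, if anything falls off the work surface, if the arm or the gripper's body presses on something with over 40 N, if the wrist force passes 120 N, or if a joint passes its speed limit or range.

## Working session

There is one attempt and no reset: what is moved stays moved. The work goes in short steps, Python scripts to look and compute and a shell command to move; the robot and the scene stay as the last step left them, time stands still between calls to the robot, and variables do not carry over. Pictures are saved under pics/ and viewed, at most 14 in all, crops included, and the job is handed in when it is done.

```bash
mkdir -p pics; python3 - <<'E'
from cell import manip, eyes, models
import cv2, numpy as np
print(manip.state())
for n in ("top","scene"):
    im=eyes.snapshot(n); cv2.imwrite(f"pics/{n}0.png",im[:,:,::-1])
    c=eyes.calibration(n); print(n,{k:np.round(v,3).tolist() for k,v in c.items()})
print({k:np.round(v,3).tolist() for k,v in eyes.calibration("wrist").items()})
E
```

```text
{'t': 0.0, 'joints': array([-74.49581071,  39.53470434, -11.14375186,  89.74841768,
         9.01071981,  51.70644887, -12.32222572]), 'joint_velocities': array([-0.0862489 , -0.02339005,  0.02322484,  0.04493731,  0.02113933,
        0.07369798,  0.05046033]), 'effort': array([ 6.54309370e-04, -5.39597511e+01, -1.26637068e+00, -1.58538866e+01,
        9.09437367e-03,  9.42137005e-03,  7.89514417e-06]), 'eef_pos': array([146.53658431, 607.03004515, 303.05035753]), 'tool_rot': array([-1.79892232e+02,  6.62498153e-03,  1.66437764e+02]), 'contact_force': array([ 0.37056653, -0.33682327, -0.3332822 ]), 'ft_torque': array([ 0.03331514, -0.05589375, -0.03806514]), 'grasp_force': 0.0, 'width': 85.46473609584825}
top {'fx': 477.851, 'fy': 477.851, 'cx': 319.407, 'cy': 201.326, 'R': [[0.01, -1.0, 0.002], [-0.973, -0.011, -0.231], [0.231, 0.001, -0.973]], 't': [18.823, 521.631, 1274.795]}
scene {'fx': 443.932, 'fy': 443.932, 'cx': 319.348, 'cy': 199.805, 'R': [[0.299, 0.954, 0.005], [0.723, -0.223, -0.654], [-0.623, 0.2, -0.756]], 't': [-167.146, -331.335, 1429.094]}
{'fx': 330.292, 'fy': 330.292, 'cx': 315.663, 'cy': 195.491, 'mount': [[-0.001, -0.958, -0.287, 72.781], [1.0, -0.001, 0.0, -1.113], [-0.0, -0.287, 0.958, -70.535], [0.0, 0.0, 0.0, 1.0]]}
```

View pics/top0.png

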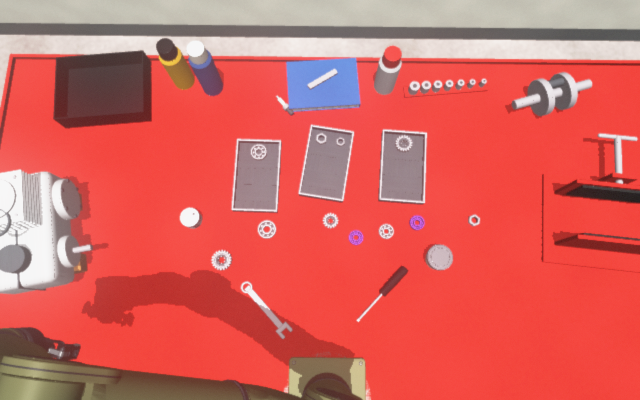

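View pics/scene0.png

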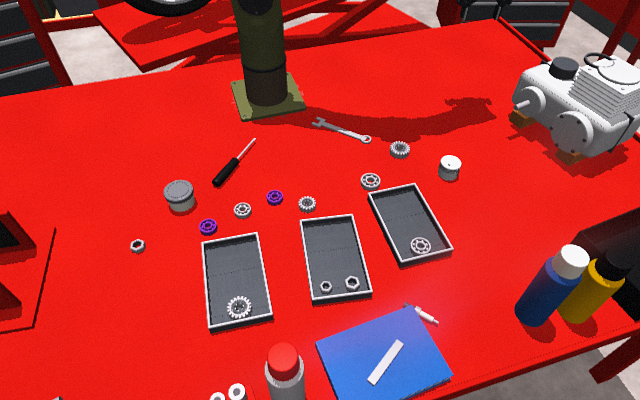

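The top view shows, left to right:
- **Trays:** bearings (258,175), nuts (326,163), gears (403,166).
- **Loose parts:** gear_large (221,260), bearing_large (267,229), gear_small (330,220), bearing_small (387,231) and hex_nut (475,220).
- **Look-alikes:** purple rings at (356,237) and (417,222). Both are rejected by colour; the steel ring at (387,231) is bearing_small.
- **Bystanders:** white cylinder (190,217) and grey-lidded tub (440,257).

The scene view agrees. Next I measure the positions.

```bash
cat > h.py <<'E'
from cell import manip, eyes, models
import cv2, numpy as np
from scipy.spatial.transform import Rotation as Ro
def cal(n):
    c=eyes.calibration(n); R=np.array(c["R"]) if "R" in c else None
    if R is not None: return c,R,np.array(c["t"])
    s=manip.state(); M=np.array(c["mount"])
    Rt=Ro.from_euler("xyz",s["tool_rot"],degrees=True).as_matrix()
    Rc=Rt@M[:3,:3]; tc=Rt@M[:3,3]+s["eef_pos"]
    return c,Rc.T,-Rc.T@tc
def ray(C,uv,z):
    c,R,t=C; o=-R.T@t; d=R.T@np.array([(uv[0]-c["cx"])/c["fx"],(uv[1]-c["cy"])/c["fy"],1])
    return o+d*(z-o[2])/d[2]
def proj(C,X):
    c,R,t=C; p=R@np.array(X)+t; return np.array([c["fx"]*p[0]/p[2]+c["cx"],c["fy"]*p[1]/p[2]+c["cy"]])
TH=dict(gear_large=18,gear_small=16,bearing_large=15,bearing_small=14,hex_nut=15,grease_tub=50,piston=46)
def centre(m): return np.argwhere(m)[:,::-1].mean(0)
E
python3 - <<'E'
from h import *
for n in ("top","scene"):
    C=cal(n); im=eyes.snapshot(n)
    for k in list(TH)+["tray_gears","tray_bearings","tray_nuts"]:
        z=TH.get(k,26)/2
        for d in models.silhouettes(n,k)[:5]:
            if d["p"]<.25: continue
            # whole silhouette incl. hole via convex hull centre
            pts=np.argwhere(d["mask"])[:,::-1].astype(np.int32); h=cv2.convexHull(pts)
            m=cv2.moments(h); uv=[m["m10"]/max(m["m00"],1),m["m01"]/max(m["m00"],1)]
            X=ray(C,uv,z)
            print(n,k,round(d["p"],2),np.round(uv),np.round(d["extent"][2:]),"X",np.round(X[:2],1),"r",round(np.hypot(*X[:2])),"rgb",im[d["mask"]].mean(0).astype(int))
            if k[:4]=="tray":
                r=cv2.minAreaRect(np.array([ray(C,p[0],26)[:2] for p in h],np.float32)); print("   rect",np.round(np.array(cv2.boxPoints(r))).tolist(),np.round(r[1]),round(r[2],1))
E
```

```text
top gear_large 0.64 [221. 260.] [16. 21.] X [360.6 299.3] r 469 rgb [218 186 189]
top bearing_large 0.79 [267. 229.] [21. 20.] X [449.7 174.5] r 482 rgb [223 184 187]
top bearing_small 0.61 [417. 223.] [18. 13.] X [ 473.8 -256.2] r 539 rgb [188  91 197]
top bearing_small 0.54 [355. 237.] [15. 16.] X [431.2 -79.9] r 439 rgb [206  93 190]
top bearing_small 0.47 [386. 231.] [16. 14.] X [ 448.3 -166.5] r 478 rgb [220 191 195]
top hex_nut 0.62 [474. 220.] [12. 13.] X [ 483.1 -421.4] r 641 rgb [209 163 166]
top grease_tub 0.77 [439. 258.] [25. 24.] X [ 372.  -312.6] r 486 rgb [199 173 177]
top piston 0.59 [191. 218.] [25. 20.] X [476.7 390. ] r 616 rgb [228 214 214]
top piston 0.54 [326. 164.] [52. 77.] X [644.2   5.3] r 644 rgb [164 142 148]
top tray_gears 0.56 [403. 167.] [48. 76.] X [ 641.  -220.6] r 678 rgb [163 139 144]
   rect [[523.0, -280.0], [744.0, -295.0], [754.0, -156.0], [532.0, -141.0]] [139. 222.] 86.1
top tray_bearings 0.64 [256. 176.] [52. 73.] X [608.1 209.9] r 643 rgb [168 141 146]
   rect [[495.0, 144.0], [716.0, 139.0], [718.0, 272.0], [498.0, 277.0]] [133. 221.] 88.7

[... 1287 characters left out ...]
scene tray_gears 0.32 [449. 166.] [27. 22.] X [467.7 399.2] r 615 rgb [172 169 171]
   rect [[423.0, 400.0], [495.0, 337.0], [531.0, 378.0], [459.0, 441.0]] [55. 95.] 48.7
scene tray_bearings 0.81 [409. 225.] [88. 80.] X [618.  208.1] r 652 rgb [100  96 103]
   rect [[498.0, 135.0], [730.0, 130.0], [733.0, 271.0], [501.0, 276.0]] [141. 232.] 88.9
scene tray_bearings 0.25 [242. 210.] [15. 17.] X [ 453.1 -167.8] r 483 rgb [149 141 147]
   rect [[435.0, -183.0], [483.0, -193.0], [491.0, -154.0], [443.0, -145.0]] [39. 49.] 78.4
scene tray_nuts 0.62 [334. 259.] [73. 95.] X [658.6   4.6] r 659 rgb [107 107 115]
   rect [[531.0, -44.0], [759.0, -80.0], [780.0, 52.0], [551.0, 87.0]] [133. 231.] 81.1
```

```bash
python3 - <<'E'
import cv2,numpy as np
a=cv2.imread("pics/top0.png")[190:290,170:500]; b=cv2.imread("pics/top0.png")[115:220,225:435]
cv2.imwrite("pics/crop.png",cv2.resize(a,None,fx=2.4,fy=2.4,interpolation=2))
E
```

```text
(no output)
```

View pics/crop.png

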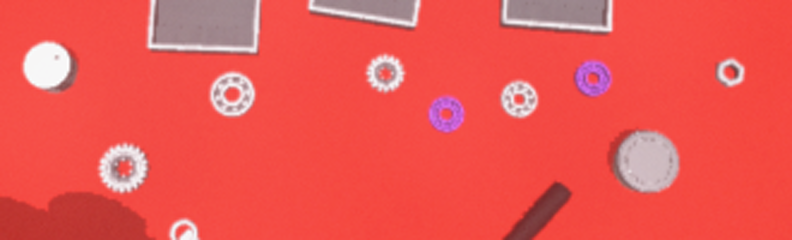

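The crop confirms the choices: steel gears, bearings and nut as listed, with the two purple rings excluded. Both cameras agree to about 2 mm, and the tray sizes match. I start with gear_large, hovering over it first.

```bash
python3 -m crank '[{"tx":3.1,"ty":-4.4,"tz":-1.7,"wz":0.024,"fingers":1},{"tx":3.1,"ty":-4.4,"tz":-1.7,"wz":0.024,"fingers":1},{"tx":3.1,"ty":-4.4,"tz":-1.7,"wz":0.024,"fingers":1},{"tx":3.1,"ty":-4.4,"tz":-1.7,"wz":0.024,"fingers":1},{"tx":3.1,"ty":-4.4,"tz":-1.7,"wz":0.024,"fingers":1},{"tx":3.1,"ty":-4.4,"tz":-1.7,"wz":0.024,"fingers":1},{"tx":3.0,"ty":-4.4,"tz":-1.7,"wz":0.024,"fingers":1},{"fingers":1}]' 40
cat > w.py <<'E'
import sys
from h import *
k=sys.argv[1]; g=np.array([float(a) for a in sys.argv[2:4]])
C=cal("wrist"); im=eyes.snapshot("wrist"); cv2.imwrite(f"pics/w_{k}.png",im[:,:,::-1])
s=manip.state(); print("t",round(s["t"],2),"tcp",np.round(s["eef_pos"],1),"rot",np.round(s["tool_rot"],2),"w",round(s["width"],1))
for d in models.silhouettes("wrist",k)[:5]:
    if d["p"]<.2: continue
    h=cv2.convexHull(np.argwhere(d["mask"])[:,::-1].astype(np.int32)); 
    P=np.array([ray(C,p[0],TH[k])[:2] for p in h],np.float32)
    m=cv2.moments(h); uv=[m["m10"]/m["m00"],m["m01"]/m["m00"]]; X=ray(C,uv,TH[k]/2)
    r=cv2.minAreaRect(P)
    print(k,round(d["p"],2),np.round(uv),"X",np.round(X[:2],1),"size",np.round(r[1],1),"ang",round(r[2],1),"rgb",im[d["mask"]].mean(0).astype(int),"go cm",np.round((X[:2]-s["eef_pos"][:2])/10,2))
E
python3 w.py gear_large 361 299
```

```text
t 1.25 tcp [146.6 607.6 303.9] rot [180.     0.   166.44] w 85.4
gear_large 0.64 [130. 385.] X [388.8 280.8] size [19.6 12. ] ang 76.4 rgb [210 190 196] go cm [ 24.22 -32.68]invalid input
```

View pics/w_gear_large.png

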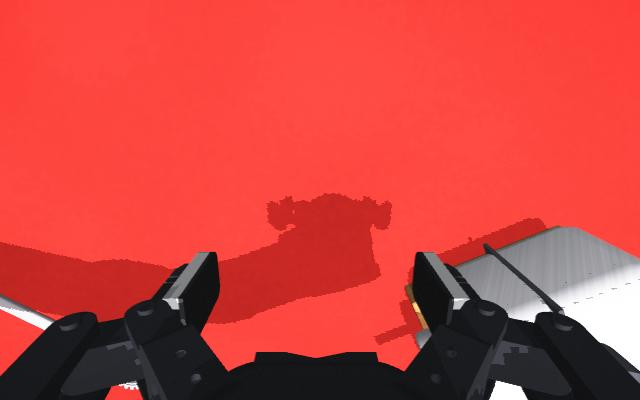

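The wrist picture shows the gripper still at the start pose over bare table, and the move was refused. I will try again with every key given.

```bash
python3 -m crank '[{"wx":0,"wy":0,"wz":0.024,"tx":3.1,"ty":-4.4,"tz":-1.7,"fingers":1},{"wx":0,"wy":0,"wz":0.024,"tx":3.1,"ty":-4.4,"tz":-1.7,"fingers":1},{"wx":0,"wy":0,"wz":0.024,"tx":3.1,"ty":-4.4,"tz":-1.7,"fingers":1},{"wx":0,"wy":0,"wz":0.024,"tx":3.1,"ty":-4.4,"tz":-1.7,"fingers":1},{"wx":0,"wy":0,"wz":0.024,"tx":3.1,"ty":-4.4,"tz":-1.7,"fingers":1},{"wx":0,"wy":0,"wz":0.024,"tx":3.1,"ty":-4.4,"tz":-1.7,"fingers":1},{"wx":0,"wy":0,"wz":0.024,"tx":3.0,"ty":-4.4,"tz":-1.7,"fingers":1},{"wx":0,"wy":0,"wz":0,"tx":0,"ty":0,"tz":0,"fingers":1}]' 40
python3 w.py gear_large 361 299
```

```text
t: 2.3
eef_pos: [364.9, 294.4, 183.9]
tool_rot: [-179.7, -0.0, 175.6]
contact_force: [-0.0, 0.7, 0.6]
width: 85.4
grasp_force: 0.0
t 2.35 tcp [363.8 297.7 184.5] rot [-1.7991e+02 -1.0000e-02  1.7579e+02] w 85.0
gear_large 0.88 [323. 191.] X [362.6 298.4] size [57.2 55.4] ang 26.7 rgb [204 198 204] go cm [-0.12  0.07]
```

View pics/w_gear_large.png

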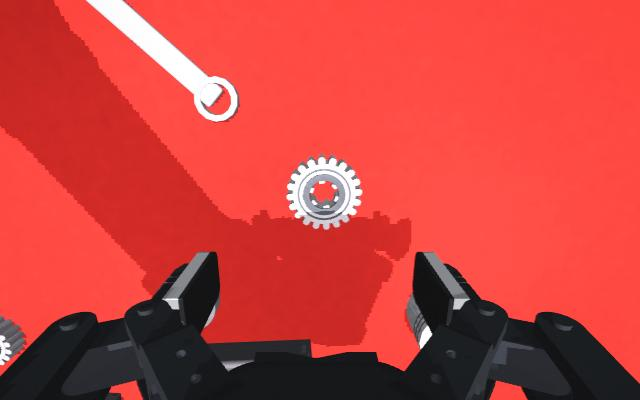

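The gear sits at (323,191), between the fingers and at the expected place and size (57 mm). I descend with the fingers partly closed and feel for the tip height.

```bash
python3 -m crank '[{"wx":0,"wy":0,"wz":0,"tx":0,"ty":-0.1,"tz":-4,"fingers":0.78},{"wx":0,"wy":0,"wz":0,"tx":0,"ty":0,"tz":-4,"fingers":0.78},{"wx":0,"wy":0,"wz":0,"tx":0,"ty":0,"tz":-2,"fingers":0.78},{"wx":0,"wy":0,"wz":0,"tx":0,"ty":0,"tz":-0.7,"fingers":0.78},{"wx":0,"wy":0,"wz":0,"tx":0,"ty":0,"tz":0,"fingers":0.78},{"wx":0,"wy":0,"wz":0,"tx":0,"ty":0,"tz":0,"fingers":0.78}]' 40
python3 -m crank '[{"wx":0,"wy":0,"wz":0,"tx":0,"ty":0,"tz":-0.2,"fingers":0.78},{"wx":0,"wy":0,"wz":0,"tx":0,"ty":0,"tz":0,"fingers":0.78}]'
python3 w.py gear_large 361 299
```

```text
t: 3.15
eef_pos: [362.8, 299.3, 78.8]
tool_rot: [179.9, 0.1, 176.1]
contact_force: [1.0, -0.0, 0.6]
width: 66.7
grasp_force: 0.0
t: 3.4
eef_pos: [362.8, 298.6, 76.2]
tool_rot: [180.0, 0.0, 176.0]
contact_force: [0.1, 0.0, -0.2]
width: 66.8
grasp_force: 0.0
t 3.45 tcp [362.7 298.6  76.2] rot [1.7997e+02 1.0000e-02 1.7605e+02] w 66.7
gear_large 0.71 [317. 261.] X [363.  298.2] size [59.7 56.2] ang 23.5 rgb [164 158 165] go cm [ 0.02 -0.04]
```

View pics/w_gear_large.png

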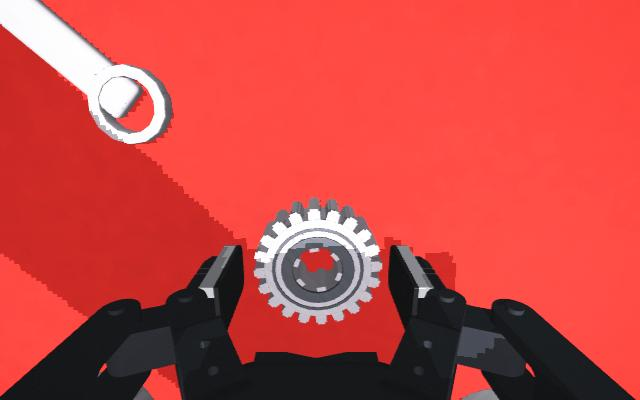

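The gear is centred between the pads at (317,261). From the pad-tip pixels I get tips about 65.5 mm ahead of the TCP at this opening, so I go 5 mm lower and grip.

```bash
python3 -m crank '[{"wx":0,"wy":0,"wz":0,"tx":0,"ty":0,"tz":-0.5,"fingers":0.78},{"wx":0,"wy":0,"wz":0,"tx":0,"ty":0,"tz":0,"fingers":0.4},{"wx":0,"wy":0,"wz":0,"tx":0,"ty":0,"tz":0,"fingers":0.4},{"wx":0,"wy":0,"wz":0,"tx":0,"ty":0,"tz":0,"fingers":0.4},{"wx":0,"wy":0,"wz":0,"tx":0,"ty":0,"tz":0,"fingers":0.4}]' 50
python3 -m crank '[{"wx":0,"wy":0,"wz":0,"tx":0,"ty":0,"tz":1,"fingers":0.4},{"wx":0,"wy":0,"wz":0,"tx":0,"ty":0,"tz":3,"fingers":0.4},{"wx":0,"wy":0,"wz":0,"tx":0,"ty":0,"tz":4,"fingers":0.4},{"wx":0,"wy":0,"wz":0,"tx":0,"ty":0,"tz":1,"fingers":0.4}]'
```

```text
t: 4.12
eef_pos: [363.1, 299.2, 71.6]
tool_rot: [-180.0, -0.0, 176.1]
contact_force: [-1.0, 0.8, 5.6]
width: 54.1
grasp_force: 53.0
t: 4.62
eef_pos: [363.6, 298.9, 163.2]
tool_rot: [179.9, 0.1, 176.0]
contact_force: [-0.2, 0.1, -3.9]
width: 54.1
grasp_force: 54.2
```

```bash
python3 -m crank '[{"wx":0,"wy":0,"wz":0,"tx":2.54,"ty":-4.7,"tz":0,"fingers":0.4},{"wx":0,"wy":0,"wz":0,"tx":2.54,"ty":-4.7,"tz":0,"fingers":0.4},{"wx":0,"wy":0,"wz":0,"tx":2.54,"ty":-4.7,"tz":0,"fingers":0.4},{"wx":0,"wy":0,"wz":0,"tx":2.54,"ty":-4.7,"tz":0,"fingers":0.4},{"wx":0,"wy":0,"wz":0,"tx":2.54,"ty":-4.7,"tz":0,"fingers":0.4},{"wx":0,"wy":0,"wz":0,"tx":2.54,"ty":-4.7,"tz":0,"fingers":0.4}]'
python3 -m crank '[{"wx":0,"wy":0,"wz":0,"tx":2.54,"ty":-4.7,"tz":0,"fingers":0.4},{"wx":0,"wy":0,"wz":0,"tx":2.54,"ty":-4.7,"tz":0,"fingers":0.4},{"wx":0,"wy":0,"wz":0,"tx":2.54,"ty":-4.7,"tz":0,"fingers":0.4},{"wx":0,"wy":0,"wz":0,"tx":2.54,"ty":-4.7,"tz":0,"fingers":0.4},{"wx":0,"wy":0,"wz":0,"tx":2.54,"ty":-4.7,"tz":0,"fingers":0.4},{"wx":0,"wy":0,"wz":0,"tx":0,"ty":0,"tz":0,"fingers":0.4},{"wx":0,"wy":0,"wz":0,"tx":0,"ty":0,"tz":0,"fingers":0.4}]'
python3 w.py gear_large 640 -219
```

```text
t: 5.38
eef_pos: [515.5, 15.1, 160.3]
tool_rot: [-179.9, -0.2, 176.1]
contact_force: [0.8, 0.6, -2.6]
width: 53.9
grasp_force: 54.0
t: 6.25
eef_pos: [641.2, -217.4, 159.7]
tool_rot: [180.0, -0.2, 176.1]
contact_force: [-0.5, 1.5, -2.9]
width: 54.2
grasp_force: 54.0
t 6.3 tcp [ 641.4 -216.3  160.1] rot [179.94  -0.21 176.17] w 54.1
gear_large 0.74 [316. 266.] X [ 688.4 -221.8] size [ 91.9 103.8] ang 85.7 rgb [159 156 165] go cm [ 4.69 -0.55]
```

View pics/w_gear_large.png

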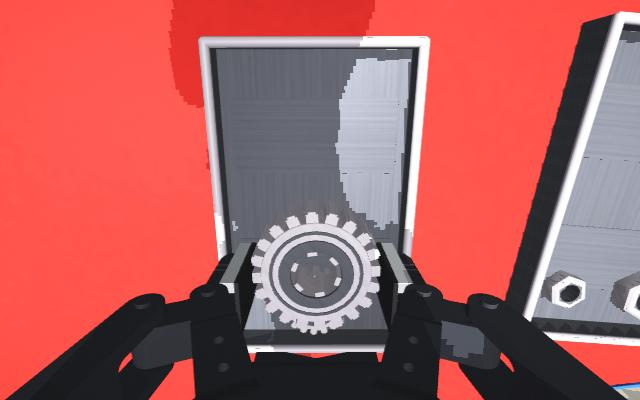

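The gear is held flat in the pads. The tray's near rim runs from (203,40) to (428,40), roughly centred. I check the tray pose from those corners.

```bash
python3 - <<'E'
from h import *
C=cal("wrist")
for uv in [(200,39),(430,39),(246,352),(385,350)]: print(np.round(ray(C,uv,26)[:2],1))
E
```

```text
[ 532.9 -275.5]
[ 541.6 -145.1]
[ 749.1 -276.8]
[ 754.4 -172.2]
```

```bash
python3 -m crank '[{"wx":0,"wy":0,"wz":0,"tx":0,"ty":0,"tz":-3,"fingers":0.4},{"wx":0,"wy":0,"wz":0,"tx":0,"ty":0,"tz":-3,"fingers":0.4},{"wx":0,"wy":0,"wz":0,"tx":0,"ty":0,"tz":-1.4,"fingers":0.4},{"wx":0,"wy":0,"wz":0,"tx":0,"ty":0,"tz":-0.6,"fingers":0.4},{"wx":0,"wy":0,"wz":0,"tx":0,"ty":0,"tz":0,"fingers":0.4},{"wx":0,"wy":0,"wz":0,"tx":0,"ty":0,"tz":0,"fingers":0.4}]'
python3 -m crank '[{"wx":0,"wy":0,"wz":0,"tx":0,"ty":0,"tz":-0.2,"fingers":0.4},{"wx":0,"wy":0,"wz":0,"tx":0,"ty":0,"tz":0,"fingers":0.4}]'
```

```text
t: 7.1
eef_pos: [643.2, -218.1, 82.5]
tool_rot: [-180.0, 0.1, 176.1]
contact_force: [0.6, -0.5, -2.6]
width: 53.8
grasp_force: 54.0
t: 7.35
eef_pos: [642.5, -218.1, 79.5]
tool_rot: [-180.0, -0.0, 176.1]
contact_force: [-0.3, 0.2, -2.1]
width: 54.2
grasp_force: 54.0
```

```bash
python3 -m crank '[{"wx":0,"wy":0,"wz":0,"tx":0,"ty":0,"tz":-0.3,"fingers":0.4},{"wx":0,"wy":0,"wz":0,"tx":0,"ty":0,"tz":0,"fingers":0.4}]'
python3 -m crank '[{"wx":0,"wy":0,"wz":0,"tx":0,"ty":0,"tz":-0.1,"fingers":0.4},{"wx":0,"wy":0,"wz":0,"tx":0,"ty":0,"tz":0,"fingers":0.4}]'
```

```text
t: 7.6
eef_pos: [642.2, -218.0, 76.0]
tool_rot: [-180.0, -0.1, 176.1]
contact_force: [0.7, -0.8, -3.0]
width: 54.1
grasp_force: 54.0
t: 7.85
eef_pos: [642.5, -218.0, 75.7]
tool_rot: [-180.0, -0.0, 176.1]
contact_force: [-1.4, -0.5, 1.6]
width: 54.4
grasp_force: 54.6
```

```bash
python3 -m crank '[{"wx":0,"wy":0,"wz":0,"tx":0,"ty":0,"tz":0,"fingers":0.8},{"wx":0,"wy":0,"wz":0,"tx":0,"ty":0,"tz":0,"fingers":0.8},{"wx":0,"wy":0,"wz":0,"tx":0,"ty":0,"tz":0,"fingers":0.8},{"wx":0,"wy":0,"wz":0,"tx":0,"ty":0,"tz":2,"fingers":0.8},{"wx":0,"wy":0,"wz":0,"tx":0,"ty":0,"tz":4,"fingers":0.8},{"wx":0,"wy":0,"wz":0,"tx":0,"ty":0,"tz":4,"fingers":0.8}]'
python3 -m crank '[{"wx":0,"wy":0,"wz":0,"tx":-3.3,"ty":4.2,"tz":0,"fingers":0.8},{"wx":0,"wy":0,"wz":0,"tx":-3.3,"ty":4.2,"tz":0,"fingers":0.8},{"wx":0,"wy":0,"wz":0,"tx":-3.3,"ty":4.2,"tz":0,"fingers":0.8},{"wx":0,"wy":0,"wz":0,"tx":-3.3,"ty":4.2,"tz":0,"fingers":0.8},{"wx":0,"wy":0,"wz":0,"tx":-3.3,"ty":4.2,"tz":0,"fingers":0.8},{"wx":0,"wy":0,"wz":0,"tx":0,"ty":0,"tz":0,"fingers":0.8},{"wx":0,"wy":0,"wz":0,"tx":0,"ty":0,"tz":0,"fingers":0.8}]'
python3 w.py gear_small 476 -7
```

```text
t: 8.6
eef_pos: [642.7, -217.9, 177.8]
tool_rot: [-180.0, 0.0, 176.1]
contact_force: [-0.0, -0.2, 0.8]
width: 68.3
grasp_force: 0.0
t: 9.48
eef_pos: [478.6, -8.3, 176.3]
tool_rot: [-179.9, 0.1, 176.1]
contact_force: [1.8, -0.9, 0.1]
width: 68.5
grasp_force: 0.0
t 9.53 tcp [478.8  -8.9 176. ] rot [-1.7993e+02  9.0000e-02  1.7596e+02] w 68.2
gear_small 0.76 [317. 198.] X [479.5  -8.6] size [43.1 44.7] ang 80.2 rgb [196 184 190] go cm [0.07 0.04]
```

```bash
python3 -m crank '[{"wx":0,"wy":0,"wz":0,"tx":0.1,"ty":0,"tz":-4,"fingers":0.68},{"wx":0,"wy":0,"wz":0,"tx":0,"ty":0,"tz":-4,"fingers":0.68},{"wx":0,"wy":0,"wz":0,"tx":0,"ty":0,"tz":-2.2,"fingers":0.68},{"wx":0,"wy":0,"wz":0,"tx":0,"ty":0,"tz":0,"fingers":0.68},{"wx":0,"wy":0,"wz":0,"tx":0,"ty":0,"tz":0,"fingers":0.68}]'
python3 -m crank '[{"wx":0,"wy":0,"wz":0,"tx":0,"ty":0,"tz":0,"fingers":0.3},{"wx":0,"wy":0,"wz":0,"tx":0,"ty":0,"tz":0,"fingers":0.3},{"wx":0,"wy":0,"wz":0,"tx":0,"ty":0,"tz":0,"fingers":0.3},{"wx":0,"wy":0,"wz":0,"tx":0,"ty":0,"tz":0,"fingers":0.3}]' 40
python3 -m crank '[{"wx":0,"wy":0,"wz":0,"tx":0,"ty":0,"tz":1,"fingers":0.3},{"wx":0,"wy":0,"wz":0,"tx":0,"ty":0,"tz":3,"fingers":0.3},{"wx":0,"wy":0,"wz":0,"tx":0,"ty":0,"tz":3,"fingers":0.3},{"wx":0,"wy":0,"wz":0,"tx":0,"ty":0,"tz":1,"fingers":0.3},{"wx":0,"wy":0,"wz":0,"tx":0,"ty":0,"tz":0,"fingers":0.3}]'
```

```text
t: 10.2
eef_pos: [479.2, -8.7, 73.9]
tool_rot: [-180.0, 0.0, 176.0]
contact_force: [0.7, 0.1, -0.4]
width: 58.2
grasp_force: 0.0
t: 10.7
eef_pos: [479.3, -8.2, 74.6]
tool_rot: [-180.0, 0.1, 176.0]
contact_force: [0.3, -0.5, 6.2]
width: 42.3
grasp_force: 40.2
t: 11.32
eef_pos: [478.7, -8.4, 153.8]
tool_rot: [-180.0, 0.0, 176.0]
contact_force: [0.7, -0.8, -2.4]
width: 42.3
grasp_force: 41.2
```

```bash
python3 -m crank '[{"wx":0,"wy":0,"wz":0,"tx":2.5,"ty":-5.1,"tz":0,"fingers":0.3},{"wx":0,"wy":0,"wz":0,"tx":2.5,"ty":-5.1,"tz":0,"fingers":0.3},{"wx":0,"wy":0,"wz":0,"tx":2.5,"ty":-5.1,"tz":0,"fingers":0.3},{"wx":0,"wy":0,"wz":0,"tx":2.5,"ty":-5.1,"tz":0,"fingers":0.3},{"wx":0,"wy":0,"wz":0,"tx":0,"ty":0,"tz":0,"fingers":0.3},{"wx":0,"wy":0,"wz":0,"tx":0,"ty":0,"tz":0,"fingers":0.3}]'
python3 -m crank '[{"wx":0,"wy":0,"wz":0,"tx":0,"ty":0,"tz":-3,"fingers":0.3},{"wx":0,"wy":0,"wz":0,"tx":0,"ty":0,"tz":-3,"fingers":0.3},{"wx":0,"wy":0,"wz":0,"tx":0,"ty":0,"tz":-1.2,"fingers":0.3},{"wx":0,"wy":0,"wz":0,"tx":0,"ty":0,"tz":0,"fingers":0.3},{"wx":0,"wy":0,"wz":0,"tx":0,"ty":0,"tz":0,"fingers":0.3}]'
python3 w.py gear_large 643 -218
```

```text
t: 12.08
eef_pos: [577.5, -211.3, 151.7]
tool_rot: [180.0, -0.2, 176.1]
contact_force: [-0.3, 1.6, -2.3]
width: 41.8
grasp_force: 41.3
t: 12.7
eef_pos: [579.1, -211.6, 82.2]
tool_rot: [-180.0, 0.0, 176.1]
contact_force: [-0.2, 0.4, -1.0]
width: 42.4
grasp_force: 41.5
t 12.75 tcp [ 579.1 -211.8   82.3] rot [-1.7996e+02  5.0000e-02  1.7608e+02] w 42.1
gear_large 0.9 [312. 336.] X [ 625.7 -218. ] size [49.7 26.1] ang 77.9 rgb [150 147 154] go cm [ 4.66 -0.62]
```

View pics/w_gear_large.png

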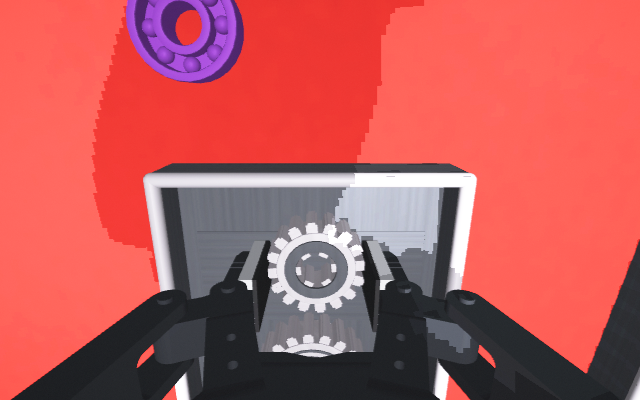

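The small gear at (316,268) is inside the tray, clear of the near wall and of gear_large at (312,345). I lower it to contact.

```bash
python3 -m crank '[{"wx":0,"wy":0,"wz":0,"tx":0,"ty":0,"tz":-0.3,"fingers":0.3},{"wx":0,"wy":0,"wz":0,"tx":0,"ty":0,"tz":0,"fingers":0.3}]'
python3 -m crank '[{"wx":0,"wy":0,"wz":0,"tx":0,"ty":0,"tz":-0.1,"fingers":0.3},{"wx":0,"wy":0,"wz":0,"tx":0,"ty":0,"tz":0,"fingers":0.3}]'
```

```text
t: 13.05
eef_pos: [578.9, -212.2, 78.8]
tool_rot: [-179.9, 0.0, 176.0]
contact_force: [0.1, 0.1, 1.0]
width: 42.0
grasp_force: 41.6
t: 13.3
eef_pos: [578.9, -212.2, 78.7]
tool_rot: [-179.9, 0.0, 176.0]
contact_force: [-2.0, -0.6, 8.9]
width: 42.0
grasp_force: 42.4
```

```bash
python3 -m crank '[{"wx":0,"wy":0,"wz":0,"tx":0,"ty":0,"tz":0,"fingers":0.7},{"wx":0,"wy":0,"wz":0,"tx":0,"ty":0,"tz":0,"fingers":0.7},{"wx":0,"wy":0,"wz":0,"tx":0,"ty":0,"tz":0,"fingers":0.7},{"wx":0,"wy":0,"wz":0,"tx":0,"ty":0,"tz":2,"fingers":0.7},{"wx":0,"wy":0,"wz":0,"tx":0,"ty":0,"tz":4,"fingers":0.7},{"wx":0,"wy":0,"wz":0,"tx":0,"ty":0,"tz":4,"fingers":0.75}]'
python3 -m crank '[{"wx":0,"wy":0,"wz":0,"tx":-1.6,"ty":4.84,"tz":0,"fingers":0.75},{"wx":0,"wy":0,"wz":0,"tx":-1.6,"ty":4.84,"tz":0,"fingers":0.75},{"wx":0,"wy":0,"wz":0,"tx":-1.6,"ty":4.84,"tz":0,"fingers":0.75},{"wx":0,"wy":0,"wz":0,"tx":-1.6,"ty":4.84,"tz":0,"fingers":0.75},{"wx":0,"wy":0,"wz":0,"tx":-1.6,"ty":4.84,"tz":0,"fingers":0.75},{"wx":0,"wy":0,"wz":0,"tx":-1.6,"ty":4.84,"tz":0,"fingers":0.75},{"wx":0,"wy":0,"wz":0,"tx":-1.6,"ty":4.84,"tz":0,"fingers":0.75},{"wx":0,"wy":0,"wz":0,"tx":-1.6,"ty":4.84,"tz":0,"fingers":0.75}]'
python3 -m crank '[{"wx":0,"wy":0,"wz":0.04,"tx":0,"ty":0,"tz":0,"fingers":0.75},{"wx":0,"wy":0,"wz":0,"tx":0,"ty":0,"tz":0,"fingers":0.75}]'
python3 w.py bearing_large 450 175
```

```text
t: 14.05
eef_pos: [578.6, -211.9, 179.5]
tool_rot: [-180.0, -0.0, 176.1]
contact_force: [0.3, -0.2, -0.5]
width: 64.0
grasp_force: 0.0
t: 15.05
eef_pos: [450.3, 177.1, 178.6]
tool_rot: [180.0, 0.1, 176.1]
contact_force: [1.0, 0.3, 0.3]
width: 64.2
grasp_force: 0.0
t: 15.3
eef_pos: [450.7, 174.9, 178.1]
tool_rot: [-179.9, 0.0, 178.4]
contact_force: [0.2, -0.9, -0.4]
width: 64.1
grasp_force: 0.0
t 15.35 tcp [451.  174.  177.8] rot [-179.91    0.    178.24] w 64.2
bearing_large 0.75 [317. 198.] X [452.1 174.2] size [51.4 53.4] ang 88.3 rgb [204 198 203] go cm [0.11 0.02]
```

```bash
python3 -m crank '[{"wx":0,"wy":0,"wz":0,"tx":0.1,"ty":0,"tz":-4,"fingers":0.75},{"wx":0,"wy":0,"wz":0,"tx":0,"ty":0,"tz":-4,"fingers":0.75},{"wx":0,"wy":0,"wz":0,"tx":0,"ty":0,"tz":-2.5,"fingers":0.75},{"wx":0,"wy":0,"wz":0,"tx":0,"ty":0,"tz":0,"fingers":0.75},{"wx":0,"wy":0,"wz":0,"tx":0,"ty":0,"tz":0,"fingers":0.75}]'
python3 -m crank '[{"wx":0,"wy":0,"wz":0,"tx":0,"ty":0,"tz":0,"fingers":0.4},{"wx":0,"wy":0,"wz":0,"tx":0,"ty":0,"tz":0,"fingers":0.4},{"wx":0,"wy":0,"wz":0,"tx":0,"ty":0,"tz":0,"fingers":0.4},{"wx":0,"wy":0,"wz":0,"tx":0,"ty":0,"tz":0,"fingers":0.4}]' 40
python3 -m crank '[{"wx":0,"wy":0,"wz":0,"tx":0,"ty":0,"tz":1,"fingers":0.4},{"wx":0,"wy":0,"wz":0,"tx":0,"ty":0,"tz":3,"fingers":0.4},{"wx":0,"wy":0,"wz":0,"tx":0,"ty":0,"tz":3,"fingers":0.4},{"wx":0,"wy":0,"wz":0,"tx":0,"ty":0,"tz":1,"fingers":0.4},{"wx":0,"wy":0,"wz":0,"tx":0,"ty":0,"tz":0,"fingers":0.4}]'
```

```text
t: 16.02
eef_pos: [452.1, 174.5, 73.1]
tool_rot: [-180.0, 0.0, 178.3]
contact_force: [-0.3, 0.9, -0.6]
width: 64.3
grasp_force: 0.0
t: 16.52
eef_pos: [452.2, 175.0, 73.8]
tool_rot: [180.0, 0.1, 178.3]
contact_force: [-0.7, 0.1, 6.8]
width: 50.0
grasp_force: 40.8
t: 17.15
eef_pos: [451.8, 175.0, 152.9]
tool_rot: [180.0, 0.0, 178.3]
contact_force: [0.6, 0.2, -0.9]
width: 50.4
grasp_force: 42.1
```

```bash
python3 -m crank '[{"wx":0,"wy":0,"wz":0,"tx":5.3,"ty":1.1,"tz":0,"fingers":0.4},{"wx":0,"wy":0,"wz":0,"tx":5.3,"ty":1.1,"tz":0,"fingers":0.4},{"wx":0,"wy":0,"wz":0,"tx":5.3,"ty":1.1,"tz":0,"fingers":0.4},{"wx":0,"wy":0,"wz":0,"tx":0,"ty":0,"tz":0,"fingers":0.4},{"wx":0,"wy":0,"wz":0,"tx":0,"ty":0,"tz":0,"fingers":0.4},{"wx":0,"wy":0,"wz":0,"tx":0,"ty":0,"tz":0,"fingers":0.4}]'
python3 w.py bearing_large 612 208
```

```text
t: 17.9
eef_pos: [608.7, 208.0, 151.5]
tool_rot: [-179.9, -0.2, 178.4]
contact_force: [-0.4, -0.7, -0.9]
width: 50.0
grasp_force: 42.1
t 17.95 tcp [609.  208.1 151.8] rot [-1.7989e+02 -1.5000e-01  1.7844e+02] w 50.2
bearing_large 0.65 [316. 261.] X [649.1 205.3] size [81.7 88.8] ang 88.5 rgb [174 171 178] go cm [ 4.   -0.28]
```

View pics/w_bearing_large.png

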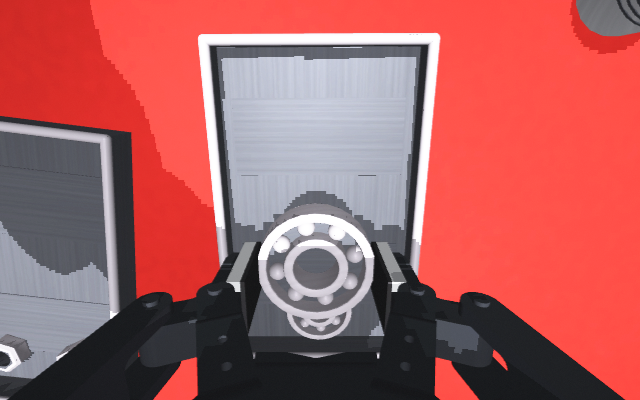

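The bearing hangs flat at (316,266), and the near rim corners are (199,36) and (439,35). The fixed bearing is visible beyond it.

```bash
python3 - <<'E'
from h import *
C=cal("wrist")
for uv in [(199,36),(439,35),(217,225)]: print(np.round(ray(C,uv,26)[:2],1))
E
```

```text
[502.9 146.4]
[506.1 276.7]
[613.  143.6]
```

```bash
python3 -m crank '[{"wx":0,"wy":0,"wz":0,"tx":0.2,"ty":0,"tz":-3,"fingers":0.4},{"wx":0,"wy":0,"wz":0,"tx":0,"ty":0,"tz":-3,"fingers":0.4},{"wx":0,"wy":0,"wz":0,"tx":0,"ty":0,"tz":-1.2,"fingers":0.4},{"wx":0,"wy":0,"wz":0,"tx":0,"ty":0,"tz":0,"fingers":0.4},{"wx":0,"wy":0,"wz":0,"tx":0,"ty":0,"tz":-0.2,"fingers":0.4},{"wx":0,"wy":0,"wz":0,"tx":0,"ty":0,"tz":0,"fingers":0.4}]'
```

```text
t: 18.75
eef_pos: [612.8, 208.3, 79.2]
tool_rot: [-180.0, 0.0, 178.3]
contact_force: [-0.5, -0.2, -1.9]
width: 50.2
grasp_force: 42.1
```

```bash
python3 -m crank '[{"wx":0,"wy":0,"wz":0,"tx":0,"ty":0,"tz":-0.1,"fingers":0.4},{"wx":0,"wy":0,"wz":0,"tx":0,"ty":0,"tz":0,"fingers":0.4}]'
python3 -m crank '[{"wx":0,"wy":0,"wz":0,"tx":0,"ty":0,"tz":-0.1,"fingers":0.4},{"wx":0,"wy":0,"wz":0,"tx":0,"ty":0,"tz":0,"fingers":0.4}]'
```

```text
t: 19.0
eef_pos: [612.8, 208.3, 78.0]
tool_rot: [-180.0, 0.0, 178.3]
contact_force: [-1.0, -0.0, 2.4]
width: 50.2
grasp_force: 42.5
t: 19.25
eef_pos: [612.8, 208.3, 77.9]
tool_rot: [-180.0, 0.0, 178.3]
contact_force: [-1.7, -1.9, 10.0]
width: 50.1
grasp_force: 43.3
```

```bash
python3 -m crank '[{"wx":0,"wy":0,"wz":0,"tx":0,"ty":0,"tz":0,"fingers":0.75},{"wx":0,"wy":0,"wz":0,"tx":0,"ty":0,"tz":0,"fingers":0.75},{"wx":0,"wy":0,"wz":0,"tx":0,"ty":0,"tz":0,"fingers":0.75},{"wx":0,"wy":0,"wz":0,"tx":0,"ty":0,"tz":2,"fingers":0.75},{"wx":0,"wy":0,"wz":0,"tx":0,"ty":0,"tz":4,"fingers":0.75},{"wx":0,"wy":0,"wz":0,"tx":0,"ty":0,"tz":4,"fingers":0.65}]'
python3 -m crank '[{"wx":0,"wy":0,"wz":0,"tx":-2.07,"ty":-4.69,"tz":0,"fingers":0.65},{"wx":0,"wy":0,"wz":0,"tx":-2.07,"ty":-4.69,"tz":0,"fingers":0.65},{"wx":0,"wy":0,"wz":0,"tx":-2.07,"ty":-4.69,"tz":0,"fingers":0.65},{"wx":0,"wy":0,"wz":0,"tx":-2.07,"ty":-4.69,"tz":0,"fingers":0.65},{"wx":0,"wy":0,"wz":0,"tx":-2.07,"ty":-4.69,"tz":0,"fingers":0.65},{"wx":0,"wy":0,"wz":0,"tx":-2.07,"ty":-4.69,"tz":0,"fingers":0.65},{"wx":0,"wy":0,"wz":0,"tx":-2.07,"ty":-4.69,"tz":0,"fingers":0.65},{"wx":0,"wy":0,"wz":0,"tx":-2.07,"ty":-4.69,"tz":0,"fingers":0.65}]'
python3 -m crank '[{"wx":0,"wy":0,"wz":0,"tx":0,"ty":0,"tz":0,"fingers":0.65},{"wx":0,"wy":0,"wz":0,"tx":0,"ty":0,"tz":0,"fingers":0.65}]'
python3 w.py bearing_small 447 -167
```

```text
t: 20.0
eef_pos: [612.5, 208.4, 178.6]
tool_rot: [-180.0, -0.0, 178.4]
contact_force: [1.1, -0.0, 0.3]
width: 55.5
grasp_force: 0.0
t: 21.0
eef_pos: [446.8, -168.6, 177.6]
tool_rot: [-179.9, 0.1, 178.4]
contact_force: [0.6, -1.1, -0.4]
width: 55.8
grasp_force: 0.0
t: 21.25
eef_pos: [447.7, -166.7, 177.3]
tool_rot: [-180.0, 0.1, 178.3]
contact_force: [0.1, 0.5, 0.0]
width: 55.3
grasp_force: 0.0
t 21.3 tcp [ 448.  -165.9  177.2] rot [-1.8000e+02  1.0000e-01  1.7844e+02] w 55.4
bearing_small 0.95 [316. 199.] X [ 450.3 -167.5] size [41.  43.5] ang 88.3 rgb [176 170 178] go cm [ 0.22 -0.15]
bearing_small 0.87 [203. 234.] X [ 476.5 -257.7] size [41.9 47. ] ang 39.5 rgb [124  55 155] go cm [ 2.85 -9.17]
bearing_small 0.58 [433. 172.] X [431.2 -79.9] size [44.6 40.2] ang 61.8 rgb [188  98 208] go cm [-1.68  8.6 ]
```

```bash
python3 -m crank '[{"wx":0,"wy":0,"wz":0,"tx":0.2,"ty":-0.1,"tz":-4,"fingers":0.65},{"wx":0,"wy":0,"wz":0,"tx":0,"ty":0,"tz":-4,"fingers":0.65},{"wx":0,"wy":0,"wz":0,"tx":0,"ty":0,"tz":-2.3,"fingers":0.65},{"wx":0,"wy":0,"wz":0,"tx":0,"ty":0,"tz":0,"fingers":0.65},{"wx":0,"wy":0,"wz":0,"tx":0,"ty":0,"tz":0,"fingers":0.65}]'
python3 -m crank '[{"wx":0,"wy":0,"wz":0,"tx":0,"ty":0,"tz":0,"fingers":0.3},{"wx":0,"wy":0,"wz":0,"tx":0,"ty":0,"tz":0,"fingers":0.3},{"wx":0,"wy":0,"wz":0,"tx":0,"ty":0,"tz":0,"fingers":0.3},{"wx":0,"wy":0,"wz":0,"tx":0,"ty":0,"tz":0,"fingers":0.3}]' 40
python3 -m crank '[{"wx":0,"wy":0,"wz":0,"tx":0,"ty":0,"tz":1,"fingers":0.3},{"wx":0,"wy":0,"wz":0,"tx":0,"ty":0,"tz":3,"fingers":0.3},{"wx":0,"wy":0,"wz":0,"tx":0,"ty":0,"tz":3,"fingers":0.3},{"wx":0,"wy":0,"wz":0,"tx":0,"ty":0,"tz":1,"fingers":0.3},{"wx":0,"wy":0,"wz":0,"tx":0,"ty":0,"tz":0,"fingers":0.3}]'
```

```text
t: 21.98
eef_pos: [449.7, -167.3, 74.0]
tool_rot: [-180.0, 0.0, 178.4]
contact_force: [-0.1, 0.6, -0.3]
width: 55.5
grasp_force: 0.0
t: 22.48
eef_pos: [449.6, -167.8, 74.7]
tool_rot: [180.0, 0.1, 178.3]
contact_force: [0.2, 1.1, 5.5]
width: 40.0
grasp_force: 39.7
t: 23.1
eef_pos: [449.1, -168.4, 153.9]
tool_rot: [-179.9, 0.0, 178.3]
contact_force: [0.6, 0.6, -1.6]
width: 40.4
grasp_force: 40.6
```

```bash
python3 -m crank '[{"wx":0,"wy":0,"wz":0,"tx":1.44,"ty":5.4,"tz":0,"fingers":0.3},{"wx":0,"wy":0,"wz":0,"tx":1.44,"ty":5.4,"tz":0,"fingers":0.3},{"wx":0,"wy":0,"wz":0,"tx":1.44,"ty":5.4,"tz":0,"fingers":0.3},{"wx":0,"wy":0,"wz":0,"tx":1.44,"ty":5.4,"tz":0,"fingers":0.3},{"wx":0,"wy":0,"wz":0,"tx":1.44,"ty":5.4,"tz":0,"fingers":0.3},{"wx":0,"wy":0,"wz":0,"tx":1.44,"ty":5.4,"tz":0,"fingers":0.3},{"wx":0,"wy":0,"wz":0,"tx":1.44,"ty":5.4,"tz":0,"fingers":0.3},{"wx":0,"wy":0,"wz":0,"tx":0,"ty":0,"tz":0,"fingers":0.3}]'
python3 -m crank '[{"wx":0,"wy":0,"wz":0,"tx":0,"ty":0,"tz":0,"fingers":0.3},{"wx":0,"wy":0,"wz":0,"tx":0,"ty":0,"tz":0,"fingers":0.3}]'
python3 w.py bearing_small 550 210
```

```text
t: 24.1
eef_pos: [549.3, 217.0, 152.6]
tool_rot: [179.7, -0.0, 178.8]
contact_force: [0.1, -0.7, -0.4]
width: 39.9
grasp_force: 40.7
t: 24.35
eef_pos: [549.3, 207.8, 152.4]
tool_rot: [-179.8, -0.1, 178.3]
contact_force: [0.8, 0.3, -1.6]
width: 40.0
grasp_force: 40.7
t 24.4 tcp [549.5 208.  152.7] rot [-1.7984e+02 -1.0000e-01  1.7824e+02] w 40.1
bearing_small 0.74 [315. 262.] X [590.9 204.5] size [63.6 72.7] ang 88.7 rgb [164 160 168] go cm [ 4.13 -0.35]
```

```bash
python3 -m crank '[{"wx":0,"wy":0,"wz":0,"tx":0,"ty":0,"tz":-3,"fingers":0.3},{"wx":0,"wy":0,"wz":0,"tx":0,"ty":0,"tz":-3,"fingers":0.3},{"wx":0,"wy":0,"wz":0,"tx":0,"ty":0,"tz":-1.3,"fingers":0.3},{"wx":0,"wy":0,"wz":0,"tx":0,"ty":0,"tz":0,"fingers":0.3},{"wx":0,"wy":0,"wz":0,"tx":0,"ty":0,"tz":-0.1,"fingers":0.3},{"wx":0,"wy":0,"wz":0,"tx":0,"ty":0,"tz":0,"fingers":0.3}]'
python3 -m crank '[{"wx":0,"wy":0,"wz":0,"tx":0,"ty":0,"tz":-0.1,"fingers":0.3},{"wx":0,"wy":0,"wz":0,"tx":0,"ty":0,"tz":0,"fingers":0.3}]'
```

```text
t: 25.2
eef_pos: [550.1, 210.2, 80.2]
tool_rot: [180.0, 0.0, 178.3]
contact_force: [-0.4, 0.8, -1.6]
width: 40.2
grasp_force: 43.8
t: 25.45
eef_pos: [549.7, 210.0, 78.5]
tool_rot: [-180.0, -0.0, 178.4]
contact_force: [-1.0, -0.3, -0.6]
width: 39.9
grasp_force: 43.8
```

```bash
python3 -m crank '[{"wx":0,"wy":0,"wz":0,"tx":0,"ty":0,"tz":-0.1,"fingers":0.3},{"wx":0,"wy":0,"wz":0,"tx":0,"ty":0,"tz":0,"fingers":0.3}]'
```

```text
t: 25.7
eef_pos: [549.7, 210.0, 77.5]
tool_rot: [-180.0, -0.0, 178.4]
contact_force: [-0.6, -0.1, 0.4]
width: 40.0
grasp_force: 44.1
```

```bash
python3 -m crank '[{"wx":0,"wy":0,"wz":0,"tx":0,"ty":0,"tz":-0.1,"fingers":0.3},{"wx":0,"wy":0,"wz":0,"tx":0,"ty":0,"tz":0,"fingers":0.3}]'
python3 w.py bearing_small 550 210
```

```text
t: 25.95
eef_pos: [549.7, 210.1, 77.4]
tool_rot: [-179.9, -0.0, 178.4]
contact_force: [-1.0, -1.1, 8.9]
width: 40.0
grasp_force: 44.8
t 26.0 tcp [549.7 210.1  77.4] rot [-179.95   -0.    178.35] w 39.9
bearing_small 0.81 [315. 263.] X [552.5 208.6] size [41.5 47.7] ang 88.3 rgb [161 158 165] go cm [ 0.27 -0.14]
```

View pics/w_bearing_small.png

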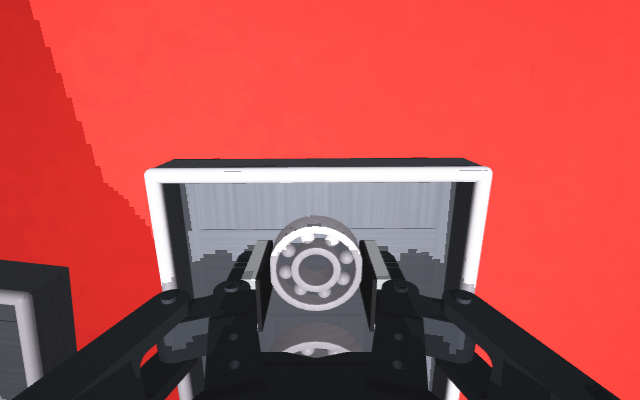

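The bearing at (315,265) lies level on the floor, clear of the near wall and of bearing_large at (315,350). I release it and go to the nut.

```bash
python3 -m crank '[{"wx":0,"wy":0,"wz":0,"tx":0,"ty":0,"tz":0,"fingers":0.65},{"wx":0,"wy":0,"wz":0,"tx":0,"ty":0,"tz":0,"fingers":0.65},{"wx":0,"wy":0,"wz":0,"tx":0,"ty":0,"tz":0,"fingers":0.65},{"wx":0,"wy":0,"wz":0,"tx":0,"ty":0,"tz":2,"fingers":0.65},{"wx":0,"wy":0,"wz":0,"tx":0,"ty":0,"tz":4,"fingers":0.65},{"wx":0,"wy":0,"wz":0,"tx":0,"ty":0,"tz":4,"fingers":0.55}]'
python3 -m crank '[{"wx":0,"wy":0,"wz":0,"tx":-0.56,"ty":-5.27,"tz":0,"fingers":0.55},{"wx":0,"wy":0,"wz":0,"tx":-0.56,"ty":-5.27,"tz":0,"fingers":0.55},{"wx":0,"wy":0,"wz":0,"tx":-0.56,"ty":-5.27,"tz":0,"fingers":0.55},{"wx":0,"wy":0,"wz":0,"tx":-0.56,"ty":-5.27,"tz":0,"fingers":0.55},{"wx":0,"wy":0,"wz":0,"tx":-0.56,"ty":-5.27,"tz":0,"fingers":0.55},{"wx":0,"wy":0,"wz":0,"tx":-0.56,"ty":-5.27,"tz":0,"fingers":0.55}]'
python3 -m crank '[{"wx":0,"wy":0,"wz":0,"tx":-0.56,"ty":-5.27,"tz":0,"fingers":0.55},{"wx":0,"wy":0,"wz":0,"tx":-0.56,"ty":-5.27,"tz":0,"fingers":0.55},{"wx":0,"wy":0,"wz":0,"tx":-0.56,"ty":-5.27,"tz":0,"fingers":0.55},{"wx":0,"wy":0,"wz":0,"tx":-0.56,"ty":-5.27,"tz":0,"fingers":0.55},{"wx":0,"wy":0,"wz":0,"tx":-0.56,"ty":-5.27,"tz":0,"fingers":0.55},{"wx":0,"wy":0,"wz":0,"tx":-0.56,"ty":-5.27,"tz":0,"fingers":0.55},{"wx":0,"wy":0,"wz":0,"tx":0,"ty":0,"tz":0,"fingers":0.55},{"wx":0,"wy":0,"wz":0,"tx":0,"ty":0,"tz":0,"fingers":0.55}]'
python3 w.py hex_nut 483 -422
python3 - <<'E'
import cv2
cv2.imwrite("pics/nutcrop.png",cv2.resize(cv2.imread("pics/w_hex_nut.png")[150:250,260:380],None,fx=4,fy=4))
E
```

```text
t: 26.8
eef_pos: [549.6, 210.1, 178.5]
tool_rot: [-180.0, -0.0, 178.4]
contact_force: [1.2, 0.3, 0.3]
width: 46.8
grasp_force: 0.0
t: 27.55
eef_pos: [516.1, -107.9, 177.7]
tool_rot: [-179.9, 0.1, 178.4]
contact_force: [1.1, -0.3, -0.5]
width: 47.3
grasp_force: 0.0
t: 28.55
eef_pos: [482.7, -421.7, 177.2]
tool_rot: [180.0, 0.0, 178.4]
contact_force: [-0.3, 0.7, -0.0]
width: 46.9
grasp_force: 0.0
t 28.6 tcp [ 483.1 -420.8  177.2] rot [1.7997e+02 1.0000e-02 1.7847e+02] w 47.1
hex_nut 0.84 [318. 200.] X [ 485.7 -421.1] size [29.  34.6] ang 80.4 rgb [161 154 162] go cm [ 0.25 -0.03]
```

View pics/nutcrop.png

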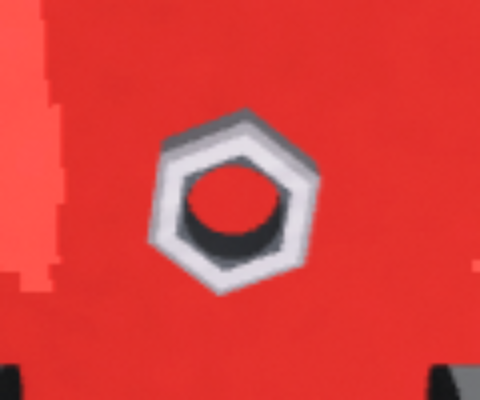

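The nut's side flats run about 9° off the tool, consistent with the rectangle fit. I turn -0.13 rad, which also suits the tray yaw, then descend and grip.

```bash
python3 -m crank '[{"wx":0,"wy":0,"wz":-0.065,"tx":0.2,"ty":0,"tz":-2,"fingers":0.55},{"wx":0,"wy":0,"wz":-0.065,"tx":0,"ty":0,"tz":-4,"fingers":0.55},{"wx":0,"wy":0,"wz":0,"tx":0,"ty":0,"tz":-4.2,"fingers":0.55},{"wx":0,"wy":0,"wz":0,"tx":0,"ty":0,"tz":0,"fingers":0.55},{"wx":0,"wy":0,"wz":0,"tx":0,"ty":0,"tz":0,"fingers":0.55}]'
python3 -m crank '[{"wx":0,"wy":0,"wz":0,"tx":0,"ty":0,"tz":0,"fingers":0.2},{"wx":0,"wy":0,"wz":0,"tx":0,"ty":0,"tz":0,"fingers":0.2},{"wx":0,"wy":0,"wz":0,"tx":0,"ty":0,"tz":0,"fingers":0.2},{"wx":0,"wy":0,"wz":0,"tx":0,"ty":0,"tz":0,"fingers":0.2}]' 40
python3 -m crank '[{"wx":0,"wy":0,"wz":0,"tx":0,"ty":0,"tz":1,"fingers":0.2},{"wx":0,"wy":0,"wz":0,"tx":0,"ty":0,"tz":3,"fingers":0.2},{"wx":0,"wy":0,"wz":0,"tx":0,"ty":0,"tz":3,"fingers":0.2},{"wx":0,"wy":0,"wz":0,"tx":0,"ty":0,"tz":1,"fingers":0.2},{"wx":0,"wy":0,"wz":0,"tx":0,"ty":0,"tz":0,"fingers":0.2}]'
```

```text
t: 29.28
eef_pos: [485.2, -421.2, 75.0]
tool_rot: [180.0, -0.0, 171.0]
contact_force: [0.5, -0.7, -0.2]
width: 47.0
grasp_force: 0.0
t: 29.78
eef_pos: [485.0, -422.3, 75.6]
tool_rot: [-180.0, 0.0, 170.9]
contact_force: [-1.0, 0.7, 6.8]
width: 29.1
grasp_force: 40.4
t: 30.4
eef_pos: [484.4, -422.7, 154.7]
tool_rot: [-179.9, -0.0, 170.9]
contact_force: [-0.1, -0.9, -1.0]
width: 28.9
grasp_force: 39.7
```

```bash
python3 -m crank '[{"wx":0,"wy":0,"wz":0,"tx":1.76,"ty":5.38,"tz":0,"fingers":0.2},{"wx":0,"wy":0,"wz":0,"tx":1.76,"ty":5.38,"tz":0,"fingers":0.2},{"wx":0,"wy":0,"wz":0,"tx":1.76,"ty":5.38,"tz":0,"fingers":0.2},{"wx":0,"wy":0,"wz":0,"tx":1.76,"ty":5.38,"tz":0,"fingers":0.2},{"wx":0,"wy":0,"wz":0,"tx":1.76,"ty":5.38,"tz":0,"fingers":0.2},{"wx":0,"wy":0,"wz":0,"tx":1.76,"ty":5.38,"tz":0,"fingers":0.2},{"wx":0,"wy":0,"wz":0,"tx":1.76,"ty":5.38,"tz":0,"fingers":0.2},{"wx":0,"wy":0,"wz":0,"tx":1.76,"ty":5.38,"tz":0,"fingers":0.2}]'
python3 -m crank '[{"wx":0,"wy":0,"wz":0,"tx":0,"ty":0,"tz":0,"fingers":0.2},{"wx":0,"wy":0,"wz":0,"tx":0,"ty":0,"tz":0,"fingers":0.2},{"wx":0,"wy":0,"wz":0,"tx":0,"ty":0,"tz":0,"fingers":0.2}]'
python3 w.py hex_nut 626 9
```

```text
t: 31.4
eef_pos: [624.9, 9.4, 152.8]
tool_rot: [-179.9, -0.2, 170.9]
contact_force: [0.9, -1.0, 0.5]
width: 29.2
grasp_force: 39.7
t: 31.78
eef_pos: [624.6, 5.5, 153.4]
tool_rot: [-179.8, -0.1, 170.8]
contact_force: [0.1, -0.7, -0.8]
width: 29.1
grasp_force: 39.8
t 31.82 tcp [624.8   5.7 153.7] rot [-1.7986e+02 -1.1000e-01  1.7075e+02] w 29.1
hex_nut 0.8 [316. 261.] X [665.2  -2.8] size [45.5 60. ] ang 80.4 rgb [137 135 142] go cm [ 4.05 -0.85]
```

View pics/w_hex_nut.png

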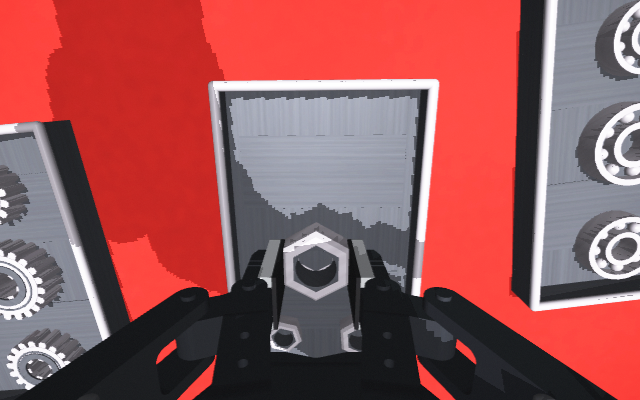

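The nut is held level at (316,262) in the middle of the nut tray, well short of the two fixed nuts at (285,337) and (353,337). The gears on the left and bearings on the right lie flat, three to a tray. I lower the nut.

```bash
python3 -m crank '[{"wx":0,"wy":0,"wz":0,"tx":0,"ty":0,"tz":-3,"fingers":0.2},{"wx":0,"wy":0,"wz":0,"tx":0,"ty":0,"tz":-3,"fingers":0.2},{"wx":0,"wy":0,"wz":0,"tx":0,"ty":0,"tz":-1.3,"fingers":0.2},{"wx":0,"wy":0,"wz":0,"tx":0,"ty":0,"tz":0,"fingers":0.2},{"wx":0,"wy":0,"wz":0,"tx":0,"ty":0,"tz":-0.1,"fingers":0.2},{"wx":0,"wy":0,"wz":0,"tx":0,"ty":0,"tz":0,"fingers":0.2}]'
python3 -m crank '[{"wx":0,"wy":0,"wz":0,"tx":0,"ty":0,"tz":-0.1,"fingers":0.2},{"wx":0,"wy":0,"wz":0,"tx":0,"ty":0,"tz":0,"fingers":0.2}]'
python3 -m crank '[{"wx":0,"wy":0,"wz":0,"tx":0,"ty":0,"tz":-0.1,"fingers":0.2},{"wx":0,"wy":0,"wz":0,"tx":0,"ty":0,"tz":0,"fingers":0.2}]'
```

```text
t: 32.62
eef_pos: [625.7, 8.0, 81.1]
tool_rot: [-180.0, 0.0, 170.9]
contact_force: [0.7, -0.6, 0.5]
width: 28.7
grasp_force: 40.6
t: 32.88
eef_pos: [625.3, 8.0, 79.5]
tool_rot: [-180.0, -0.0, 170.9]
contact_force: [0.2, 0.3, -0.7]
width: 29.0
grasp_force: 40.6
t: 33.12
eef_pos: [625.4, 8.0, 79.0]
tool_rot: [-180.0, -0.0, 170.9]
contact_force: [-1.7, -0.4, 4.0]
width: 28.6
grasp_force: 41.2
```

Contact, so I release, rise and check with the top view.

```bash
python3 -m crank '[{"wx":0,"wy":0,"wz":0,"tx":0,"ty":0,"tz":0,"fingers":0.55},{"wx":0,"wy":0,"wz":0,"tx":0,"ty":0,"tz":0,"fingers":0.55},{"wx":0,"wy":0,"wz":0,"tx":0,"ty":0,"tz":0,"fingers":0.55},{"wx":0,"wy":0,"wz":0,"tx":0,"ty":0,"tz":2,"fingers":0.55},{"wx":0,"wy":0,"wz":0,"tx":0,"ty":0,"tz":4,"fingers":0.55},{"wx":0,"wy":0,"wz":0,"tx":0,"ty":0,"tz":4,"fingers":0.55}]'
python3 -m crank '[{"wx":0,"wy":0,"wz":0,"tx":-5,"ty":0,"tz":3,"fingers":0.55},{"wx":0,"wy":0,"wz":0,"tx":-5,"ty":0,"tz":3,"fingers":0.55},{"wx":0,"wy":0,"wz":0,"tx":-4,"ty":0,"tz":3,"fingers":0.55},{"wx":0,"wy":0,"wz":0,"tx":0,"ty":0,"tz":0,"fingers":0.55},{"wx":0,"wy":0,"wz":0,"tx":0,"ty":0,"tz":0,"fingers":0.55}]'
python3 - <<'E'
from h import *
im=eyes.snapshot("scene"); cv2.imwrite("pics/end.png",cv2.resize(im[120:350,120:470,::-1],None,fx=2.2,fy=2.2))
E
```

```text
t: 33.88
eef_pos: [625.3, 8.1, 180.6]
tool_rot: [-180.0, -0.0, 170.9]
contact_force: [0.7, -0.0, -0.3]
width: 46.6
grasp_force: 0.0
t: 34.5
eef_pos: [486.3, 7.9, 269.1]
tool_rot: [-180.0, 0.1, 170.9]
contact_force: [0.4, -0.5, 0.2]
width: 47.0
grasp_force: 0.0
```

View pics/end.png

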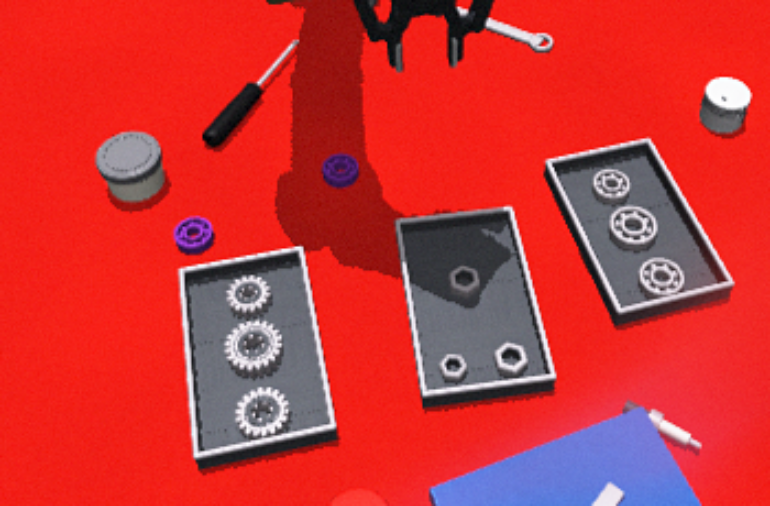

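The scene crop shows both gears (248,293 and 253,345), both bearings (611,184 and 633,226) and the nut (463,278) flat in their own trays. The tub, the piston and the purple rings have not moved.

```bash
python3 -c "
from cell import manip
print(manip.finish_job())"
```

```text
the job is handed in; nothing more can be done
None
```

I handed the job in at about 35 s: both gears, both bearings and the hex nut lie flat in their own trays, and the tub, piston and purple look-alikes are untouched.

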